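# Set the specimen forceps to the marked gap at the microscope bay

## Robot

A 6-joint arm with a two-finger parallel gripper is mounted at the origin on the work surface. World frame = base frame: x ahead of the robot, y to its left, z up, the work surface at z = 0. Lengths are in m, angles in degrees, forces in N, time in s.
With the tool pointing down it reaches from about 0.375 to 0.925 m from the base axis. Payload 5.7 kg.
Tool frame: the origin (TCP) lies on the mounting face of the last link; the fingertips stand 182 mm ahead of it and the grasp point (between the pads) lies 163 mm ahead of it; x points along the fingers, z is the direction in which the jaws open and shut, and the axes are right-handed (so a half turn about x gives the same grasp; the last joint's range is limited). The gripper opens to 88 mm and grips with 3 to 60 N. Pads are 20 mm wide; open, the fingers measure 115 mm over their backs; the gripper's body (75 mm by 178 mm) begins 61 mm behind the grasp point.
Start: joints at [65.598, 20.558, 86.54, -0, 72.909, -6.595], TCP at [0.183, 0.571, 0.405] pointing down, gripper open.
Joint ranges: [-170.27, 170.27], [-57.76, 135], [12.27, 136.19], [-55.21, 235.2], [11.17, 155.16], [-170.74, 170.74]. Speed limits (degrees/s): [136.94, 136.94, 180, 180, 180, 180].

## Interface

Orientations are given as a 3x3 rotation matrix whose columns are the frame's x, y, z axes.
In Python, from bench import ctrl, optics gives the robot as it stands.
- The arm moves only by the tool play_rows, never from a script. Its argument "moves" is a list of rows, each a list of 3 entries, a list of its own where there are three numbers: the shift along the tool's x, y, z each as a share of 500 mm, from -1 to 1, then the turn, a rotation vector about the tool's x, y, z each as a share of 360 degrees, from -1 to 1, then the gripper command: -1 is fully open, 1 is shut, values between are in proportion. A call has 1 to 5 rows; each row shifts and turns the pose as measured when the row begins, along the tool's axes as they then stand; what a row does not reach is not made up. A row lasts 1/8 s, in which the tool goes at most 62.5 mm and 10.7 degrees, less where a joint would pass 70% of its speed; a pose out of reach is approached as far as the arm can. A call with a number of a shift or a turn outside -1 to 1 is refused whole. A call with a gripper value outside its range is refused whole. The fingers move at their own pace and stop on an object; "force" is the grip in N (left out, the last holds). Time passes only in rows, so rows that do not move let the fingers close. It gives the time, the measured TCP pose, the force and the opening at its end, in the units of the state.
- ctrl.observe(): the state, without advancing time (a new reading comes with each control period).
- optics.get_image(name): name is "scene" or "top"; returns a dict with "img" (480x640x3 uint8, red, green, blue), "fx", "fy", "cx", "cy" (pixels), "R" (3x3) and "t" (3): a world point X has camera coordinates R X + t. Camera axes: x right, y down, z forward; pixel columns grow to the right and rows downward; lengths in m; the calibration is good to about 2 mm. A picture is of the moment at which its call begins. There is no depth.
- ctrl.sign_off(): hands the job in, once; it reports no verdict.
The state is a dict: "t": time; "joint_pos": joint angles; "qvel": joint speeds; "effort": joint torques, N m; "tcp_pos": TCP position; "tcp_rot": TCP orientation; "ft_force": force on the tool from outside, world axes, zero at the start; "wrist_torque": the same for the moment, N m; "gripper_width": finger opening in m.
Only numpy, scipy, OpenCV 4.12 (cv2) and the standard library are available. Lean on these libraries where they do the work, as an engineer would, in place of code of your own. Each camera call takes 0.05 s, during which the arm holds its last target.

## Task

Push the specimen tote along the rollers, keeping it on them, until it is fully home against the end stop of the bay, so that its specimen stands between the open forceps tips. Then squeeze the sprung forceps from both sides at their grip rolls until the index pin on the far leg lines up with the pointer on the gap bar, without pinching the specimen, and finish while holding that gap steady: do not let go. Leave the other things on the table where they are.

Things in the scene. Friction and masses are not known exactly. Their poses are not given: they have to be found in the camera images.
- station: Fixed steel base plate 150 x 620 mm with a roller track ending in a bay, forceps clamped above the bay. Origin on the table surface on the track's centre line, where the specimen stands when the tote is home. Its +y runs along the track to the end stop, z up; at yaw 0 it agrees with the world axes. Nothing but the tote stands over the track at y below -15 mm.
- track_start (a point): Top of the first of 14 free-turning steel rollers (20 mm diameter, 30 mm apart), on the centre line at station y = -350 mm; roller tops are 50 mm above the table. The last is at y = +40 mm. Side rails: inner faces at station x = -57 and +57 mm, tops 62 mm above the table (76 mm beside the bay).
- end_stop (a point): Middle of the upper edge of the end stop's face, a plate across the track: face at station y = +55 mm, top 75 mm above the table.
- clamp (a point): Top of the forceps clamp block with its screw, on the centre line at station y = +207 mm, 155 mm above the table. Block 50 mm wide, 38 mm along the track.
- tote: Loose grey open tote on the rollers, 100 mm (x) by 150 mm (y, along the track) by 35 mm high, 0.3 to 0.65 kg, rolling easily. Origin at the centre of its underside, +y to the end stop. A post on it carries a 10 mm thick specimen pin, 20 mm to +y of the origin, top 84 mm above the underside. Home: front wall at the end stop, origin at station y = -20 mm. Push its rear wall, 75 mm to -y.
- leg_near: Steel forceps leg at the station's -x side, level, mid-height 125 mm above the table. Origin at its upright hinge, at station x = -8, y = +190 mm; it runs 200 mm along its own -y to the tip (6 mm thick). Open it is splayed 0.10 rad outwards from station -y; squeezed it swings inwards, at most 0.125 rad. A spring holds it open: 2.5 N at the grip roll to start, 7 N at 0.09 rad.
- leg_far: Steel forceps leg at the station's +x side, mirror image of the near leg: hinge at station x = +8, y = +190 mm, same spring, splay and length; it moves independently of the near leg and carries the index pin.
- leg_near_grip (a point): Centre of the near leg's grip roll: upright round roll of 10 mm diameter, 18 mm high, 120 mm from the hinge, where the fingers press. Centre 125 mm above the table.
- leg_far_grip (a point): Centre of the far leg's grip roll, same as the near one. Open, the two rolls measure about 50 mm over their outsides; at the mark between about 32 and 43 mm. Below the rolls it is free down to 80 mm above the table, above and beside them all is free.
- leg_near_tip (a point): Tip end of the near leg, 200 mm from its hinge, on the leg's middle line. Open, the tips are about 50 mm apart.
- leg_far_tip (a point): Tip end of the far leg.
- gap_rider: Black rider (10 x 16 x 10 mm) clamped firmly on the gap bar, 24 to 38 mm from the near leg's middle line, different every time: this is the mark. It moves with the near leg and cannot be shifted on the bar. Origin 160 mm from the near leg's hinge; its x axis runs along the gap bar from the near leg to the far leg, its -y towards the tips.
- pointer (a point): Tip of the 3 mm wide pointer on the rider, at x = 0 of the rider, 11 mm towards the forceps tips from its origin, 143 mm above the table.
- index_pin (a point): Top of the upright black index pin (4 mm diameter) on the far leg, 172 mm from its hinge, 149 mm above the table. The gap is right when the pin stands at the pointer (x = 0 of the rider). Open, it stands 12 to 26 mm beyond the pointer and comes nearer by about 1.4 mm for each mm that the grip rolls are squeezed together.
- oil_bottle: Bystander: white bottle, 38 mm diameter, 85 mm high. Origin under its centre.
- objective: Bystander: steel microscope objective, 34 mm diameter, 40 mm high. Origin under its centre.
- mount: Bystander: black resin specimen mount, 40 mm diameter, 22 mm high. Origin under its centre.
- gap_bar (a point): Middle of the top of the gap bar: flat aluminium bar 70 x 12 x 4 mm fixed square to the near leg, 160 mm from that leg's hinge, crossing above the far leg; top 139 mm above the table.
Not all that is in view belongs to the job. There is more than one size of the tote; the job needs the largest.

How it is judged (in metres and radians):
On the way, in this order (a step that is already met when the one before it is completed fails the run):
1. the tote is home in the bay against the end stop, on its rollers (y of tote in the frame of station above -0.025 m and z of tote in the frame of station below 0.055 m), for 0.2 s.
2. the forceps are squeezed between the fingers so that the index pin stands at the pointer (x of index_pin in the frame of gap_rider between -0.0025 and 0.0025 m and contact force between the fingers and leg_near above 0.5 N and contact force between the fingers and leg_far above 0.5 N), for 0.5 s.
At the end, for the whole second after the job is handed in: The tote is within 5 mm of the end stop on its rollers, and the fingers hold both forceps legs squeezed and still, with the index pin within 2.5 mm of the pointer along the gap bar (all of step 1 and all of step 2 and angular speed of each of leg_near, leg_far below 0.05 rad/s); the arm keeps its last pose, push and grip.
It fails at once if a forceps leg presses on the specimen or the tote with more than 3 N (contact force between any of leg_near, leg_far and tote above 3 N).
It fails at once if the tote is lifted off the rollers or tipped (z of tote in the frame of station above 0.065 m or angle between tote's own z axis and vertical above 0.2 rad).
It fails at once if a bystander is moved by more than 20 mm (distance of any of oil_bottle, objective, mount from where it was at the start of the episode above 0.02 m).
It also fails if it takes over 51 s, if anything falls off the work surface, if the arm or the gripper's body presses on something with over 40 N, if the wrist force passes 120 N, or if a joint passes its speed limit or range.

## Working session

There is one attempt and no reset: what is moved stays moved. The work goes in short steps, Python scripts to look and compute and a tool call to move; the robot and the scene stay as the last step left them, time stands still between calls to the robot, and variables do not carry over. Pictures are saved under pics/ and viewed, and the job is handed in when it is done.

Besides the shell and the picture viewer there is one more tool, called after "Call:" by a JSON object that holds its "name" and its "arguments". play_rows: Moves the arm, as the interface text tells. Its arguments: {"type":"object","properties":{"moves":{"type":"array"},"force":{"type":"number"}},"required":["moves"]}

```bash
ls; mkdir -p pics; python3 - <<'E'
from bench import ctrl, optics
import cv2,numpy as np
s=ctrl.observe();print({k:np.round(v,3).tolist() for k,v in s.items()})
for n in("scene","top"):
    d=optics.get_image(n);cv2.imwrite(f"pics/{n}0.png",d["img"][:,:,::-1]);print(n,d["fx"],d["cx"],d["cy"],np.round(d["R"],4).tolist(),np.round(d["t"],4).tolist())
E
```

```text
pics
{'t': 0.0, 'joint_pos': [65.599, 20.599, 86.6, -0.002, 72.91, -6.594], 'qvel': [-0.044, -0.057, 0.062, 0.088, 0.019, 0.013], 'effort': [-0.003, -51.539, -27.072, 0.067, 0.036, -0.0], 'tcp_pos': [0.183, 0.571, 0.404], 'tcp_rot': [[-0.001, -0.952, 0.306], [-0.002, 0.306, 0.952], [-1.0, 0.0, -0.002]], 'ft_force': [0.253, 0.62, -0.858], 'wrist_torque': [0.039, 0.026, 0.064], 'gripper_width': 0.088}
scene 520.7188127682805 321.75648083392014 234.42630608668512 [[0.368, 0.9298, -0.0077], [0.6597, -0.2669, -0.7026], [-0.6553, 0.2534, -0.7116]] [-0.2573, -0.288, 1.4227]
top 612.7598839613088 310.20096419716015 238.87064491978083 [[0.0075, -1.0, 0.0044], [-0.9866, -0.0081, -0.1629], [0.1629, -0.0031, -0.9866]] [0.0351, 0.6016, 1.202]
```

View pics/scene0.png

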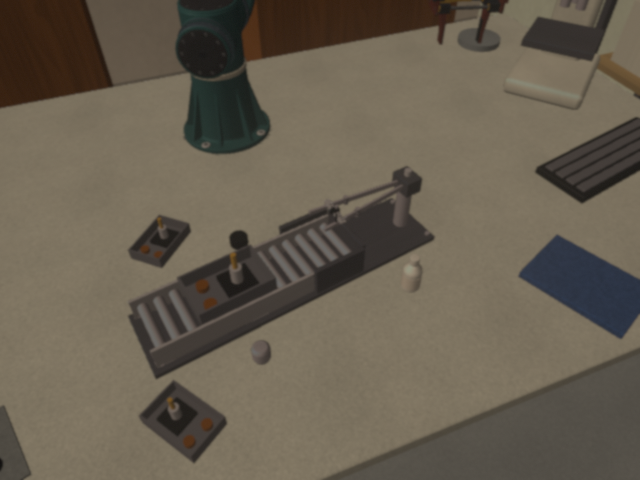

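View pics/top0.png

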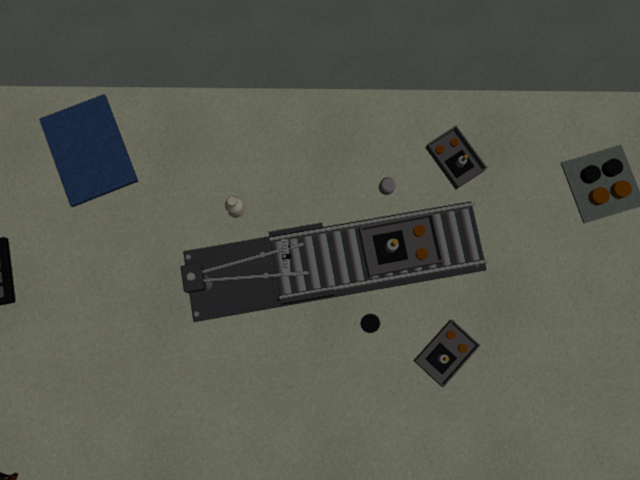

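```bash
python3 - <<'E'
import cv2
a=cv2.imread("pics/top0.png");cv2.imwrite("pics/z1.png",cv2.resize(cv2.convertScaleAbs(a[190:330,170:330],alpha=2),None,fx=5,fy=4.2857,interpolation=2)[:600])
cv2.imwrite("pics/z1.png",cv2.resize(cv2.convertScaleAbs(a[220:330,175:335],alpha=2),None,fx=5,fy=5,interpolation=2))
cv2.imwrite("pics/z2.png",cv2.resize(cv2.convertScaleAbs(a[190:310,335:495],alpha=2),None,fx=5,fy=5,interpolation=2))
b=cv2.imread("pics/scene0.png")
cv2.imwrite("pics/z3.png",cv2.resize(cv2.convertScaleAbs(b[155:295,270:440],alpha=2),None,fx=4,fy=4,interpolation=2))
E
```

```text
(no output)
```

View pics/z1.png

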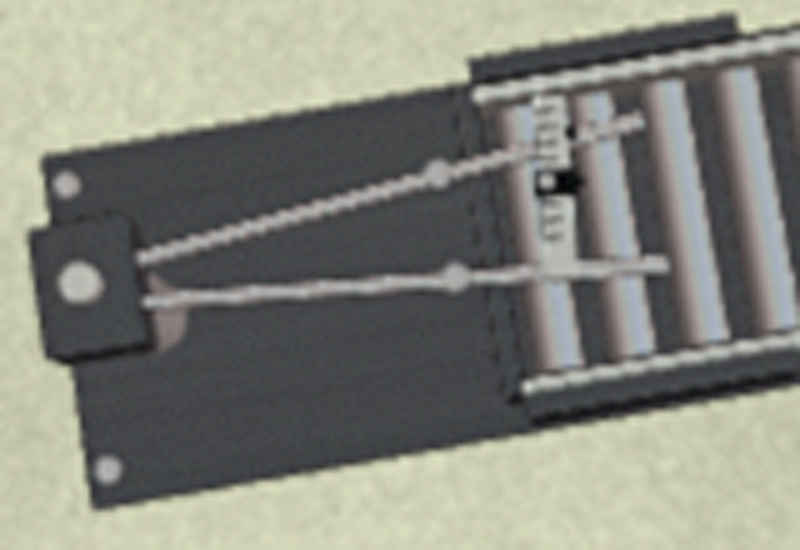

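View pics/z2.png

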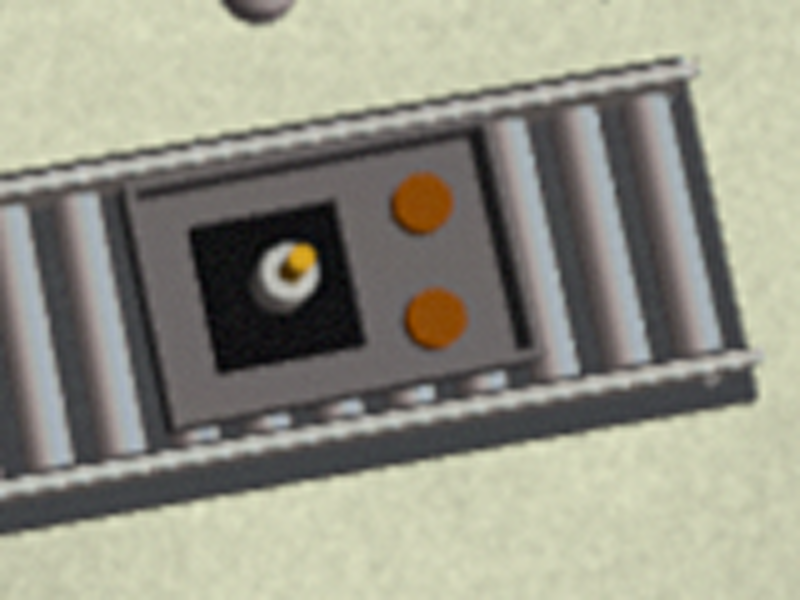

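View pics/z3.png

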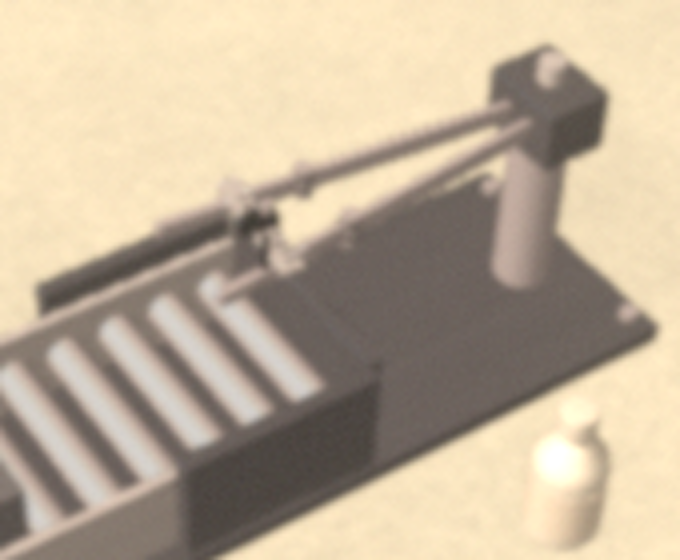

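```bash
cat > h.py <<'E'
import numpy as np,cv2
from bench import ctrl,optics
def cam(n): return optics.get_image(n)
def proj(d,X):
    c=np.atleast_2d(X)@np.array(d["R"]).T+d["t"]
    return np.c_[d["fx"]*c[:,0]/c[:,2]+d["cx"],d["fy"]*c[:,1]/c[:,2]+d["cy"]]
def stw(p,P):
    c,s=np.cos(p[2]),np.sin(p[2]);P=np.atleast_2d(P)
    return np.c_[p[0]+c*P[:,0]-s*P[:,1],p[1]+s*P[:,0]+c*P[:,1],P[:,2]]
def ray(d,uv,z):
    R=np.array(d["R"]);o=-R.T@d["t"];v=R.T@np.array([(uv[0]-d["cx"])/d["fx"],(uv[1]-d["cy"])/d["fy"],1]);return o+v*(z-o[2])/v[2]
E
python3 - <<'E'
from h import *
from scipy.optimize import least_squares
d=cam("top")
z1=lambda u,v:(175+u/5,220+v/5); z2=lambda u,v:(335+u/5,190+v/5)
sn,cs=np.sin(.1),np.cos(.1)
leg=lambda s,L,z:(s*(.008+L*sn),.19-L*cs,z)
O=[((0,.207,.158),z1(78,283)),(leg(-1,.12,.134),z1(455,275)),(leg(1,.12,.134),z1(438,175)),(leg(-1,.2,.128),z1(668,265)),(leg(1,.2,.128),z1(643,122))]
uv=np.array([o[1] for o in O]);P=np.array([o[0] for o in O])
C=np.array([z1(92,508),z1(42,157),z2(757,403)])
def f(p):
    cz=.006
    q=np.array([(-.075,p[3],cz),(.075,p[3],cz),(-.075,p[3]-.62,cz)])
    return np.r_[(proj(d,stw(p,P))-uv).ravel(),(proj(d,stw(p,q))-C).ravel()]
r=least_squares(f,[.55,.1,.12,.24]);print(r.x.round(4),np.degrees(r.x[2]));print(r.fun.reshape(-1,2).round(1))
p=r.x
np.save("p.npy",p[:3])
# tote rear top rim center & spec
for n,u,z in[("specimen top",z2(303,253),.134),("rear far corner",z2(484,130),.085),("rear near",z2(537,352),.085),("front far",z2(125,190),.085),("front near",z2(172,428),.085)]:
    w=ray(d,u,z); c,s=np.cos(p[2]),np.sin(p[2]); e=w[:2]-p[:2]; print(n,w.round(3),(c*e[0]+s*e[1]).round(4),(-s*e[0]+c*e[1]).round(4))
# check in scene camera
ds=cam("scene")
for q in[(0,.207,.158),leg(-1,.12,.134),leg(1,.12,.134),leg(-1,.2,.128),leg(1,.2,.128)]: print(proj(ds,stw(p,q)).round(1))
s=ctrl.observe();print(s["t"])
E
```

```text
[0.549  0.0566 0.1809 0.2401] 10.362841057392496
[[-0.2 -0.4]
 [ 0.1  0.5]
 [ 0.1 -0.2]
 [-0.1 -0.2]
 [-0.1 -0.4]
 [ 0.1  0.6]
 [-0.  -0. ]
 [ 0.   0.2]]
specimen top [ 0.585 -0.122  0.134] 0.0035 -0.1826
rear far corner [ 0.644 -0.203  0.085] 0.0465 -0.272
rear near [ 0.554 -0.221  0.085] -0.0447 -0.2744
front far [ 0.618 -0.059  0.085] 0.0471 -0.1262
front near [ 0.523 -0.077  0.085] -0.0494 -0.1267
[[407.7 169. ]]
[[345.1 196.6]]
[[356.7 208.3]]
[[308.2 211.4]]
[[323.7 228.7]]
0.2
```

```bash
cat >> h.py <<'E'
from scipy.spatial.transform import Rotation as Ro
def goalrot(yaw):
    z=np.array([np.cos(yaw),np.sin(yaw),0]);x=np.array([0,0,-1.]);return np.c_[x,np.cross(z,x),z]
def plan(sx,sy,z,grip,step=.06,n=None,only=None):
    """goal TCP in station coords; print rows"""
    p=np.load("p.npy");s=ctrl.observe();R=Ro.from_matrix(s["tcp_rot"]);pos=np.array(s["tcp_pos"])
    g=stw(p,(sx,sy,z))[0];G=Ro.from_matrix(goalrot(p[2]))
    rv=(R.inv()*G).as_rotvec();D=g-pos
    k=n or max(1,int(np.ceil(max(np.linalg.norm(D)/step,np.degrees(np.linalg.norm(rv))/10))))
    print("from",pos.round(4),"D",D.round(4),"rows",k)
    for i in range(k if only is None else min(k,only)):
        Ri=R*Ro.from_rotvec(rv*i/k)
        print([(Ri.inv().apply(D/k)/.5).round(4).tolist(),(rv/k/(2*np.pi)).round(4).tolist(),grip])
def st():
    s=ctrl.observe();p=np.load("p.npy");e=np.array(s["tcp_pos"])[:2]-p[:2];c,q=np.cos(p[2]),np.sin(p[2])
    z=np.array(s["tcp_rot"])[:,2]
    print("t",round(s["t"],2),"st",(c*e[0]+q*e[1]).round(4),(-q*e[0]+c*e[1]).round(4),"z",round(s["tcp_pos"][2],4),"yawerr",round(np.degrees(np.arctan2(z[1],z[0])-p[2]),2),"F",np.round(s["ft_force"],1),"w",round(s["gripper_width"],4),"tilt",np.array(s["tcp_rot"])[:2,0].round(4))
E
python3 -c "
from h import *
plan(0,-.31,.40,0)"
```

```text
from [0.1834 0.5711 0.4041] D [ 0.4214 -0.8194 -0.0041] rows 16
[[0.0006, -0.0815, -0.0814], [0.0107, -0.0, 0.0], 0]
[[0.0006, -0.0868, -0.0757], [0.0107, -0.0, 0.0], 0]
[[0.0006, -0.0917, -0.0697], [0.0107, -0.0, 0.0], 0]
[[0.0006, -0.0962, -0.0634], [0.0107, -0.0, 0.0], 0]
[[0.0006, -0.1002, -0.0567], [0.0107, -0.0, 0.0], 0]
[[0.0006, -0.1038, -0.0499], [0.0107, -0.0, 0.0], 0]
[[0.0006, -0.1069, -0.0428], [0.0107, -0.0, 0.0], 0]
[[0.0005, -0.1096, -0.0355], [0.0107, -0.0, 0.0], 0]
[[0.0005, -0.1117, -0.028], [0.0107, -0.0, 0.0], 0]
[[0.0005, -0.1134, -0.0204], [0.0107, -0.0, 0.0], 0]
[[0.0005, -0.1145, -0.0127], [0.0107, -0.0, 0.0], 0]
[[0.0005, -0.1151, -0.005], [0.0107, -0.0, 0.0], 0]
[[0.0005, -0.1151, 0.0028], [0.0107, -0.0, 0.0], 0]
[[0.0005, -0.1147, 0.0106], [0.0107, -0.0, 0.0], 0]
[[0.0005, -0.1137, 0.0183], [0.0107, -0.0, 0.0], 0]
[[0.0005, -0.1122, 0.0259], [0.0107, -0.0, 0.0], 0]
```

Call:
{"name": "play_rows", "arguments": {"moves": [[[0,-0.08,-0.08],[0.011,0,0],0],[[0,-0.087,-0.076],[0.011,0,0],0],[[0,-0.092,-0.07],[0.011,0,0],0],[[0,-0.096,-0.063],[0.011,0,0],0],[[0,-0.1,-0.057],[0.011,0,0],0]], "force": 20}}

```text
t: 0.82
tcp_pos: [0.3151, 0.3115, 0.4033]
tcp_rot: [[0.001, -0.79, 0.613], [0.001, 0.613, 0.79], [-1.0, -0.0, 0.001]]
ft_force: [1.3, 0.1, 0.3]
gripper_width: 0.0446
```

Call:
{"name": "play_rows", "arguments": {"moves": [[[0,-0.104,-0.05],[0.011,0,0],0],[[0,-0.107,-0.043],[0.011,0,0],0],[[0,-0.11,-0.035],[0.011,0,0],0],[[0,-0.112,-0.028],[0.011,0,0],0],[[0,-0.113,-0.02],[0.011,0,0],0]]}}

```text
t: 1.45
tcp_pos: [0.4446, 0.0439, 0.4042]
tcp_rot: [[0.005, -0.526, 0.85], [0.002, 0.85, 0.526], [-1.0, -0.001, 0.005]]
ft_force: [0.1, 0.8, -1.4]
gripper_width: 0.0442
```

```bash
python3 -c "
from h import *
st();plan(0,-.31,.40,0)"
```

```text
t 1.45 st -0.105 0.0063 z 0.4042 yawerr 21.39 F [ 0.1  0.8 -1.4] w 0.0442 tilt [0.0046 0.0018]
from [0.4446 0.0439 0.4042] D [ 0.1602 -0.2922 -0.0042] rows 6
[[0.0015, -0.1109, -0.0059], [0.0099, 0.0001, -0.0], 0]
[[0.0015, -0.1111, 0.0011], [0.0099, 0.0001, -0.0], 0]
[[0.0015, -0.1108, 0.008], [0.0099, 0.0001, -0.0], 0]
[[0.0014, -0.1101, 0.0148], [0.0099, 0.0001, -0.0], 0]
[[0.0014, -0.1089, 0.0217], [0.0099, 0.0001, -0.0], 0]
[[0.0014, -0.1074, 0.0284], [0.0099, 0.0001, -0.0], 0]
```

Call:
{"name": "play_rows", "arguments": {"moves": [[[0,-0.111,-0.006],[0.01,0,0],0],[[0,-0.111,0.001],[0.01,0,0],0],[[0,-0.111,0.008],[0.01,0,0],0],[[0,-0.11,0.015],[0.01,0,0],0],[[0,-0.109,0.022],[0.01,0,0],0]]}}

```text
t: 2.08
tcp_pos: [0.5793, -0.2102, 0.4042]
tcp_rot: [[0.006, -0.225, 0.974], [0.003, 0.974, 0.225], [-1.0, 0.002, 0.006]]
ft_force: [1.2, -0.1, 0.4]
gripper_width: 0.0435
```

```bash
python3 -c "
from h import *
st();plan(0,-.31,.252,0)"
```

```text
t 2.08 st -0.0182 -0.2679 z 0.4042 yawerr 2.62 F [ 1.2 -0.1  0.4] w 0.0435 tilt [0.0055 0.0029]
from [ 0.5793 -0.2102  0.4042] D [ 0.0255 -0.0381 -0.1522] rows 3
[[0.1015, -0.0287, 0.0102], [0.0024, 0.0003, -0.0001], 0]
[[0.1015, -0.0285, 0.0109], [0.0024, 0.0003, -0.0001], 0]
[[0.1015, -0.0283, 0.0115], [0.0024, 0.0003, -0.0001], 0]
```

Horizontal first, then down.

Call:
{"name": "play_rows", "arguments": {"moves": [[[0,-0.086,0.033],[0.007,0.001,0],0],[[0,-0.005,0],[0,0,0],0],[[0.09,0,0],[0,0,0],0],[[0.09,0,0],[0,0,0],0],[[0.06,0,0],[0,0,0],0]]}}

```text
t: 2.7
tcp_pos: [0.6075, -0.2553, 0.2831]
tcp_rot: [[0.004, -0.177, 0.984], [-0.001, 0.984, 0.177], [-1.0, -0.002, 0.004]]
ft_force: [-0.1, 0.9, -0.3]
gripper_width: 0.044
```

```bash
python3 -c "
from h import *
st();plan(0,-.31,.252,0)"
```

```text
t 2.7 st 0.0014 -0.3174 z 0.2831 yawerr -0.16 F [-0.1  0.9 -0.3] w 0.044 tilt [ 0.0044 -0.0008]
from [ 0.6075 -0.2553  0.2831] D [-0.0027  0.007  -0.0311] rows 1
[[0.0621, 0.0148, -0.0031], [-0.0005, 0.0007, 0.0003], 0]
```

Call:
{"name": "play_rows", "arguments": {"moves": [[[0.062,0,-0.003],[0,0.001,0],0],[[0,0.02,0],[0,0,0],0],[[0,0.02,0],[0,0,0],0],[[0,0.02,0],[0,0,0],0],[[0,0.02,0],[0,0,0],0]]}}

```text
t: 3.32
tcp_pos: [0.5971, -0.2109, 0.2525]
tcp_rot: [[-0.004, -0.18, 0.984], [-0.0, 0.984, 0.18], [-1.0, 0.0, -0.004]]
ft_force: [-0.4, -1.1, -0.3]
gripper_width: 0.0439
```

```bash
python3 -c "
from h import *
st();plan(0,-.15,.252,0,step=.012)
d=cam('top');cv2.imwrite('pics/t1.png',d['img'][:,:,::-1]*1)
d=cam('scene');cv2.imwrite('pics/s1.png',cv2.resize(d['img'][150:390,100:460,::-1],None,fx=2,fy=2))" | head -4
```

```text
t 3.33 st -0.0009 -0.2718 z 0.2525 yawerr -0.01 F [-0.4 -1.1 -0.3] w 0.0439 tilt [-0.0036 -0.0005]
from [ 0.5971 -0.2109  0.2525] D [-0.0211  0.12   -0.0005] rows 11
[[0.0001, 0.0221, 0.0002], [-0.0, -0.0001, -0.0], 0]
[[0.0001, 0.0221, 0.0002], [-0.0, -0.0001, -0.0], 0]
```

View pics/s1.png

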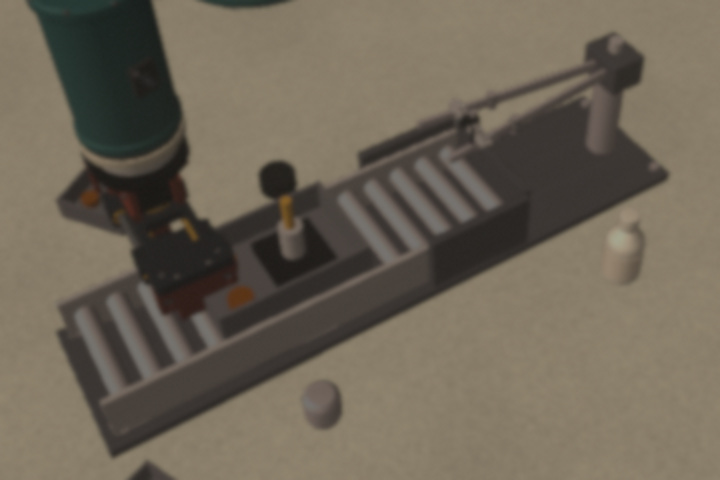

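The fingers stand at the tote's rear wall (around (190,290) in this zoom) and it has begun to roll. Pushing on.

Call:
{"name": "play_rows", "arguments": {"moves": [[[0,0.022,0],[0,0,0],0],[[0,0.025,0],[0,0,0],0],[[0,0.025,0],[0,0,0],0],[[0,0.025,0],[0,0,0],0],[[0,0.025,0],[0,0,0],0]]}}

```text
t: 4.05
tcp_pos: [0.5856, -0.1476, 0.2529]
tcp_rot: [[-0.003, -0.18, 0.984], [-0.001, 0.984, 0.18], [-1.0, -0.001, -0.003]]
ft_force: [0.3, -0.9, 0.0]
gripper_width: 0.0439
```

Call:
{"name": "play_rows", "arguments": {"moves": [[[0,0.025,0],[0,0,0],0],[[0,0.025,0],[0,0,0],0],[[0,0.025,0],[0,0,0],0],[[0,0.02,0],[0,0,0],0],[[0,0.018,0],[0,0,0],0]]}}

```text
t: 4.68
tcp_pos: [0.5745, -0.0875, 0.2529]
tcp_rot: [[-0.003, -0.18, 0.984], [-0.001, 0.984, 0.18], [-1.0, -0.0, -0.003]]
ft_force: [0.1, -1.3, -0.9]
gripper_width: 0.0445
```

```bash
python3 -c "
from h import *
st()
d=cam('scene');cv2.imwrite('pics/s2.png',cv2.resize(d['img'][150:390,100:460,::-1],None,fx=2,fy=2))
d=cam('top');cv2.imwrite('pics/t2.png',cv2.resize(d['img'][190:330,170:490,::-1],None,fx=2.5,fy=2.5))"
```

```text
t 4.67 st -0.0009 -0.1464 z 0.2529 yawerr 0.03 F [ 0.1 -1.3 -0.9] w 0.0445 tilt [-0.003 -0.001]
```

View pics/s2.png

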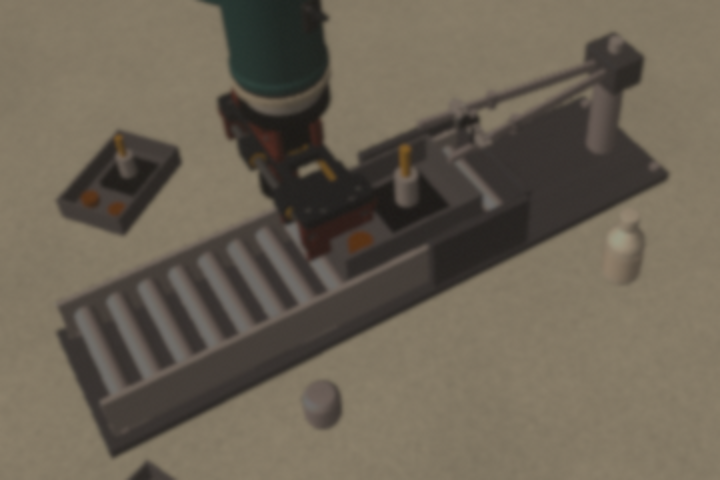

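View pics/t2.png

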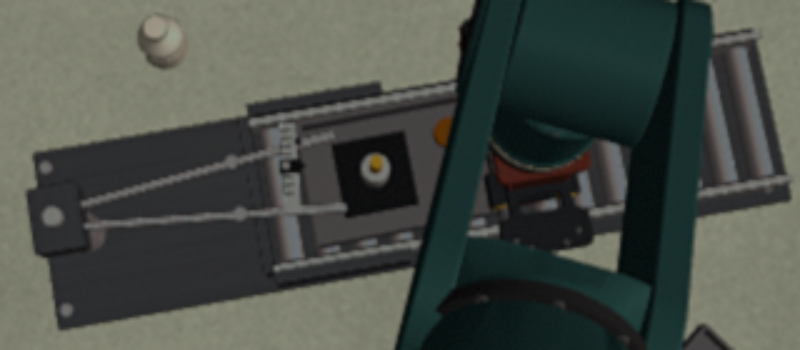

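Call:
{"name": "play_rows", "arguments": {"moves": [[[0,0.018,0],[0,0,0],0],[[0,0.016,0],[0,0,0],0],[[0,0.014,0],[0,0,0],0],[[0,0.012,0],[0,0,0],0]]}}

```text
t: 5.28
tcp_pos: [0.5689, -0.0565, 0.253]
tcp_rot: [[-0.003, -0.18, 0.984], [-0.001, 0.984, 0.18], [-1.0, -0.0, -0.003]]
ft_force: [-0.1, -0.4, -0.1]
gripper_width: 0.0438
```

```bash
python3 -c "
from h import *
st()
d=cam('top');cv2.imwrite('pics/t3.png',cv2.resize(d['img'][210:310,230:390,::-1]*2,None,fx=5,fy=5))
p=np.load('p.npy')
print(proj(d,stw(p,[(0,y,.134) for y in(0,-.005,-.015,-.03)])))"
```

```text
t 5.28 st -0.0008 -0.1148 z 0.253 yawerr -0.0 F [-0.1 -0.4 -0.1] w 0.0438 tilt [-0.0028 -0.0007]
[[301.28979767 258.75024982]
 [303.89426665 258.29944012]
 [309.10102195 257.39819851]
 [316.90570282 256.0472798 ]]
```

View pics/t3.png

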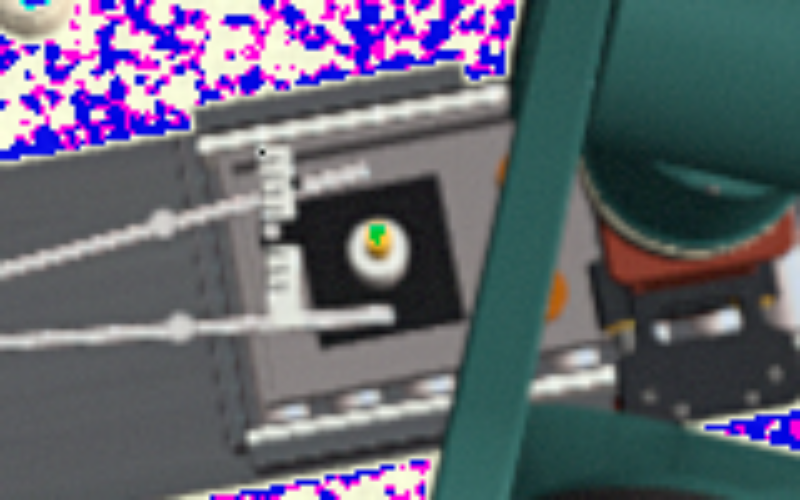

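Specimen tip at zoom (378,237) = pixel (305.6,257.4), which puts it about 8 mm short of home. Creeping on to contact.

Call:
{"name": "play_rows", "arguments": {"moves": [[[0,0.01,0],[0,0,0],0],[[0,0.008,0],[0,0,0],0],[[0,0.006,0],[0,0,0],0]]}}

```text
t: 5.7
tcp_pos: [0.5659, -0.0466, 0.253]
tcp_rot: [[-0.005, -0.185, 0.983], [-0.009, 0.983, 0.185], [-1.0, -0.008, -0.007]]
ft_force: [-2.4, -16.0, -0.5]
gripper_width: 0.0444
```

```bash
python3 -c "
from h import *
st()"
```

```text
t 5.7 st -0.002 -0.1045 z 0.253 yawerr 0.28 F [ -2.4 -16.   -0.5] w 0.0444 tilt [-0.0051 -0.0089]
```

Call:
{"name": "play_rows", "arguments": {"moves": [[[0,0,0],[0,0,0],0],[[0,0,0],[0,0,0],0],[[0,-0.002,0],[0,0,0],0],[[0,-0.004,0],[0,0,0],0],[[0,-0.01,0],[0,0,0],0]]}}

```text
t: 6.32
tcp_pos: [0.5671, -0.0542, 0.2529]
tcp_rot: [[-0.006, -0.185, 0.983], [-0.008, 0.983, 0.184], [-1.0, -0.007, -0.007]]
ft_force: [0.2, -0.7, 0.8]
gripper_width: 0.044
```

Call:
{"name": "play_rows", "arguments": {"moves": [[[0,-0.04,0],[0,0,0],0],[[0,-0.04,0],[0,0,0],0],[[-0.08,0,0],[0,0,0],-1],[[-0.1,0,0],[0,0,0],-1],[[-0.1,0,0],[0,0,0],-1]]}}

```text
t: 6.95
tcp_pos: [0.5755, -0.1, 0.3924]
tcp_rot: [[-0.014, -0.181, 0.983], [-0.007, 0.983, 0.181], [-1.0, -0.004, -0.015]]
ft_force: [1.2, -0.5, -1.5]
gripper_width: 0.0701
```

```bash
python3 -c "
from h import *
st()
d=cam('top');cv2.imwrite('pics/t4.png',cv2.resize(cv2.convertScaleAbs(d['img'][210:310,230:390,::-1],alpha=2),None,fx=5,fy=5,interpolation=2))
plan(0,.0706,.43,-1)"
```

```text
t 6.95 st -0.0021 -0.1589 z 0.3924 yawerr 0.08 F [ 1.2 -0.5 -1.5] w 0.0701 tilt [-0.014  -0.0067]
from [ 0.5776 -0.1006  0.3997] D [-0.0413  0.2267  0.0303] rows 4
[[-0.0162, 0.1151, 0.0002], [0.0001, -0.0002, 0.0004], -1]
[[-0.016, 0.1151, 0.0002], [0.0001, -0.0002, 0.0004], -1]
[[-0.0157, 0.1151, 0.0001], [0.0001, -0.0002, 0.0004], -1]
[[-0.0154, 0.1152, 0.0001], [0.0001, -0.0002, 0.0004], -1]
```

View pics/t4.png

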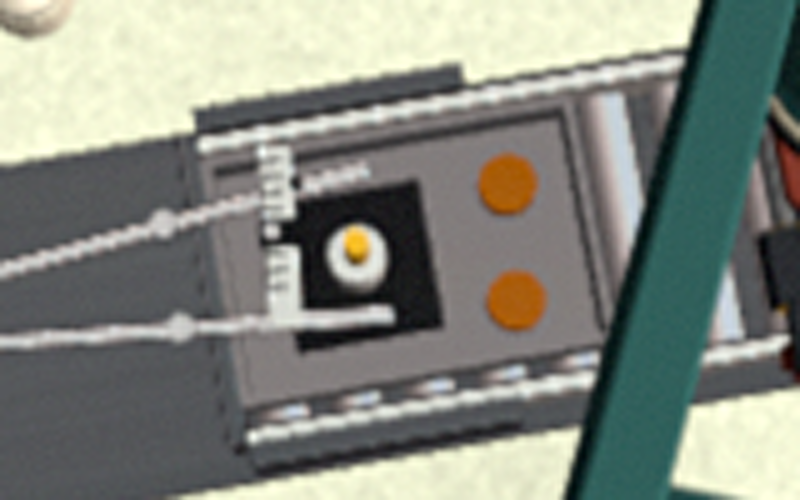

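```bash
cat >> h.py <<'E'
def nearpt(a,d,L,z):  # near leg splay a (outwards), offset d along bar, L from hinge
    ax=np.array([np.cos(a),-np.sin(a)]) # rider x axis: leg dir=(-sin a,-cos a)
    q=np.array([-.008,.19])+L*np.array([-np.sin(a),-np.cos(a)])+d*np.array([np.cos(a),-np.sin(a)])
    return (q[0],q[1],z)
def farpt(a,L,z): return (.008+L*np.sin(a),.19-L*np.cos(a),z)
def pinrel(an,af): # pin coordinate along bar from near leg line
    f=np.array(farpt(af,.172,0))[:2]-np.array([-.008,.19]);return f@np.array([np.cos(an),-np.sin(an)])
E
python3 - <<'E'
from h import *
p=np.load("p.npy")
print("pin from near line, open:",pinrel(.1,.1))
a=cv2.imread("pics/top0.png");dt=cam("top");ds=cam("scene");b=cv2.imread("pics/scene0.png")
for im,d,n in((a,dt,"top"),(b,ds,"scene")):
    g=cv2.cvtColor(im,6).astype(np.float32)
    for z in(.139,.144,.149):
        best=[]
        for dd in np.arange(.022,.040,.0005):
            pts=np.array([nearpt(.1,dd+u,.16+v,z) for u in np.linspace(-.004,.004,5) for v in np.linspace(-.006,.006,7)])
            uv=proj(d,stw(p,pts)).astype(np.float32);best.append((cv2.remap(g,uv[:,0],uv[:,1],1).mean(),dd))
        best.sort();print(n,z,[(round(float(m),1),round(x,4)) for m,x in best[:4]])
# overlay
S=10;u0,v0=272,232
o=cv2.resize(cv2.convertScaleAbs(a[v0:v0+50,u0:u0+50],alpha=2.2),None,fx=S,fy=S,interpolation=2)
def mk(P,c):
    q=(proj(dt,stw(p,P))[0]-[u0,v0]+.5)*S;cv2.circle(o,tuple(q.astype(int)),3,c,-1)
for dd in(.024,.028,.032,.036):mk(nearpt(.1,dd,.16,.144),(0,0,255))
mk(farpt(.1,.172,.149),(0,255,0));mk(nearpt(.1,0,.2,.125),(255,0,0))
cv2.imwrite("pics/ov.png",o)
S=10;u0,v0=305,190
o=cv2.resize(cv2.convertScaleAbs(b[v0:v0+50,u0:u0+50],alpha=2.2),None,fx=S,fy=S,interpolation=2);dt=ds
for dd in(.024,.028,.032,.036):mk(nearpt(.1,dd,.16,.144),(0,0,255))
mk(farpt(.1,.172,.149),(0,255,0));mk(nearpt(.1,0,.2,.125),(255,0,0))
cv2.imwrite("pics/ov2.png",o)
E
```

```text
pin from near line, open: 0.05009119154119895
top 0.139 [(30.8, np.float64(0.0335)), (31.6, np.float64(0.033)), (32.1, np.float64(0.034)), (33.1, np.float64(0.0325))]
top 0.144 [(31.2, np.float64(0.0325)), (31.2, np.float64(0.033)), (32.6, np.float64(0.032)), (32.8, np.float64(0.0335))]
top 0.149 [(31.2, np.float64(0.032)), (31.9, np.float64(0.0325)), (32.3, np.float64(0.0315)), (33.7, np.float64(0.031))]
scene 0.139 [(39.4, np.float64(0.0295)), (39.5, np.float64(0.029)), (39.6, np.float64(0.03)), (39.8, np.float64(0.0285))]
scene 0.144 [(42.6, np.float64(0.034)), (42.8, np.float64(0.0335)), (42.8, np.float64(0.0345)), (43.2, np.float64(0.035))]
scene 0.149 [(50.3, np.float64(0.0385)), (50.4, np.float64(0.038)), (50.4, np.float64(0.039)), (50.8, np.float64(0.0395))]
```

View pics/ov.png

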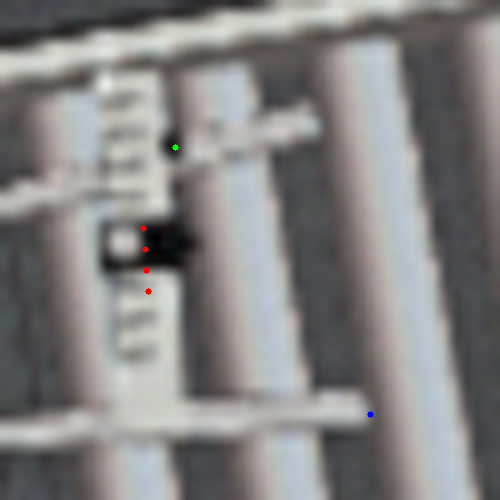

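View pics/ov2.png

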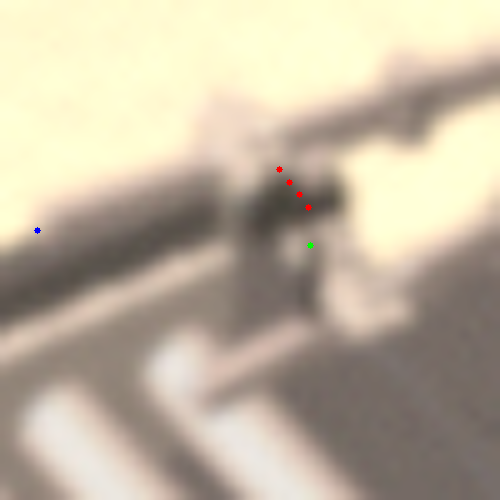

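```bash
python3 - <<'E'
from h import *
from scipy.optimize import brentq
for d in(.032,.033,.034):
    a=brentq(lambda a:pinrel(a,a)-d,-.02,.11);w=2*(.008+.12*np.sin(a)+.005);print(d,a,w,1-2*w/.088)
E
```

```text
0.032 0.04662974766085487 0.03718708433483845 0.15483899239003518
0.033 0.04955680346856439 0.03788876521411005 0.13889169967931703
0.034 0.0524859696059257 0.03859085001629337 0.12293522690242331
```

Call:
{"name": "play_rows", "arguments": {"moves": [[[-0.016,0.115,0],[0,0,0],-1],[[-0.016,0.115,0],[0,0,0],-1],[[-0.016,0.115,0],[0,0,0],-1],[[-0.016,0.11,0],[0,0,0],-1],[[0,0,0],[0,0,0],-1]]}}

```text
t: 7.72
tcp_pos: [0.5355, 0.1246, 0.4189]
tcp_rot: [[-0.015, -0.175, 0.984], [-0.009, 0.985, 0.175], [-1.0, -0.006, -0.016]]
ft_force: [0.8, 0.6, 0.9]
gripper_width: 0.0876
```

```bash
python3 -c "
from h import *
st();plan(0,.0704,.288,-1)"
```

```text
t 7.72 st -0.0011 0.0693 z 0.4189 yawerr -0.3 F [0.8 0.6 0.9] w 0.0876 tilt [-0.0151 -0.0092]
from [0.5355 0.1246 0.4189] D [ 0.0009  0.0013 -0.1309] rows 3
[[0.0872, 0.0013, 0.0022], [-0.0003, -0.0009, 0.0003], -1]
[[0.0872, 0.0011, 0.0017], [-0.0003, -0.0009, 0.0003], -1]
[[0.0872, 0.0009, 0.0012], [-0.0003, -0.0009, 0.0003], -1]
```

Call:
{"name": "play_rows", "arguments": {"moves": [[[0,0.002,0.004],[-0.001,-0.0025,0.001],-1],[[0.08,0.001,0.001],[0,0,0],-1],[[0.08,0,0],[0,0,0],-1],[[0.06,0,0],[0,0,0],-1]]}}

```text
t: 8.22
tcp_pos: [0.5406, 0.1207, 0.3054]
tcp_rot: [[0.005, -0.177, 0.984], [-0.001, 0.984, 0.177], [-1.0, -0.001, 0.005]]
ft_force: [0.2, 0.2, -0.3]
gripper_width: 0.0879
```

```bash
python3 -c "
from h import *
st();plan(0,.0704,.288,-1)"
```

```text
t 8.22 st 0.0033 0.0646 z 0.3054 yawerr -0.15 F [ 0.2  0.2 -0.3] w 0.0879 tilt [ 0.0048 -0.0005]
from [0.5406 0.1207 0.3054] D [-0.0042  0.0052 -0.0174] rows 1
[[0.0347, 0.0117, -0.0067], [-0.0004, 0.0007, 0.0002], -1]
```

Call:
{"name": "play_rows", "arguments": {"moves": [[[0.034,0.012,-0.007],[0,0.0007,0],-1],[[0,0,0],[0,0,0],-1]]}}

```text
t: 8.48
tcp_pos: [0.5356, 0.122, 0.2838]
tcp_rot: [[-0.006, -0.173, 0.985], [-0.002, 0.985, 0.173], [-1.0, -0.001, -0.006]]
ft_force: [0.1, 1.0, 0.2]
gripper_width: 0.0876
```

```bash
python3 -c "
from h import *
st();plan(0,.0704,.288,-1)
d=cam('scene');cv2.imwrite('pics/s5.png',cv2.resize(cv2.convertScaleAbs(d['img'][140:290,260:440,::-1],alpha=2),None,fx=4,fy=4,interpolation=2))
d=cam('top');cv2.imwrite('pics/t5.png',cv2.resize(cv2.convertScaleAbs(d['img'][210:310,230:390,::-1],alpha=2),None,fx=5,fy=5,interpolation=2))"
```

```text
t 8.47 st -0.0015 0.0667 z 0.2838 yawerr -0.4 F [0.1 1.  0.2] w 0.0876 tilt [-0.0061 -0.0024]
from [0.5356 0.122  0.2838] D [0.0008 0.0039 0.0042] rows 1
[[-0.0084, 0.0073, 0.0028], [-0.0011, -0.001, 0.0002], -1]
```

View pics/s5.png

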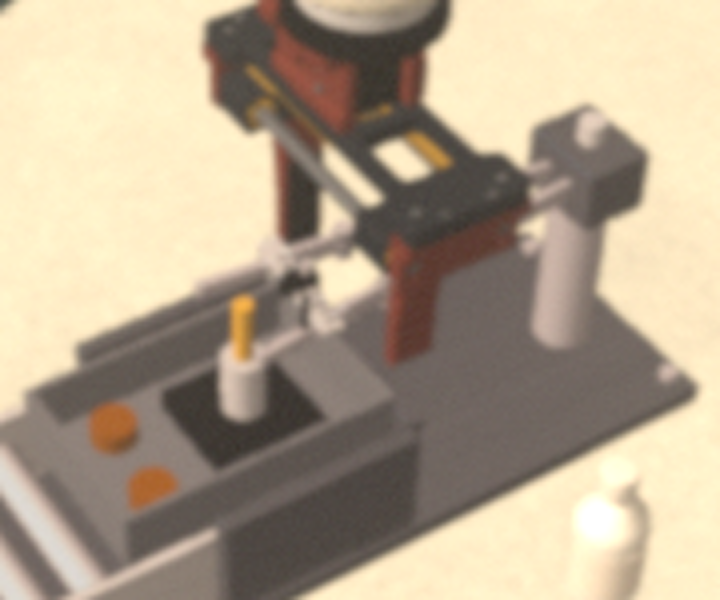

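View pics/t5.png

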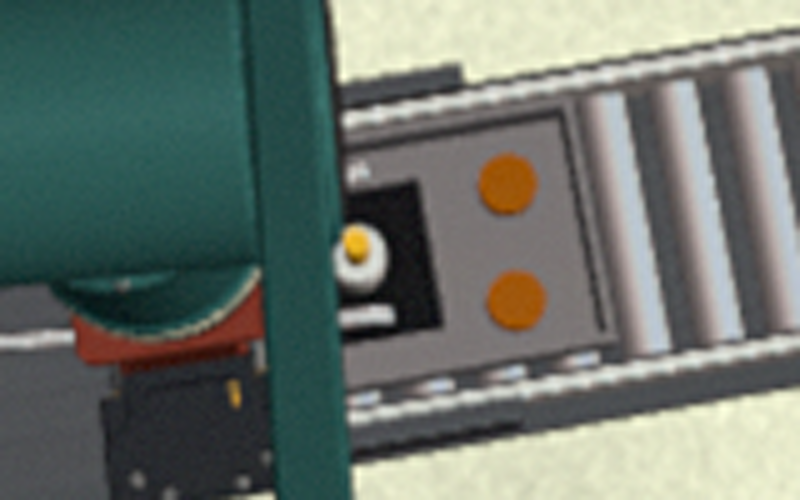

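Call:
{"name": "play_rows", "arguments": {"moves": [[[-0.007,0.007,0.003],[-0.001,-0.001,0],-0.5],[[0,0,0],[0,0,0],-0.2],[[0,0,0],[0,0,0],0],[[0,0,0],[0,0,0],0.05]], "force": 25}}

```text
t: 9.07
tcp_pos: [0.5389, 0.1254, 0.2921]
tcp_rot: [[0.009, -0.179, 0.984], [-0.001, 0.984, 0.179], [-1.0, -0.002, 0.009]]
ft_force: [-3.3, -2.2, -0.5]
gripper_width: 0.0514
```

```bash
python3 -c "
from h import *
st();plan(0,.0704,.288,-1)
d=cam('scene');cv2.imwrite('pics/s6.png',cv2.resize(cv2.convertScaleAbs(d['img'][140:290,260:440,::-1],alpha=2),None,fx=4,fy=4,interpolation=2))
d=cam('top');cv2.imwrite('pics/t6.png',cv2.resize(cv2.convertScaleAbs(d['img'][210:310,230:390,::-1],alpha=2),None,fx=5,fy=5,interpolation=2))"
```

```text
t 9.07 st 0.0024 0.0695 z 0.2921 yawerr -0.03 F [-3.3 -2.2 -0.5] w 0.0514 tilt [ 0.0092 -0.0009]
from [0.5389 0.1254 0.2921] D [-0.0026  0.0004 -0.0041] rows 1
[[0.0081, 0.0018, -0.005], [-0.0001, 0.0014, 0.0004], -1]
```

View pics/s6.png

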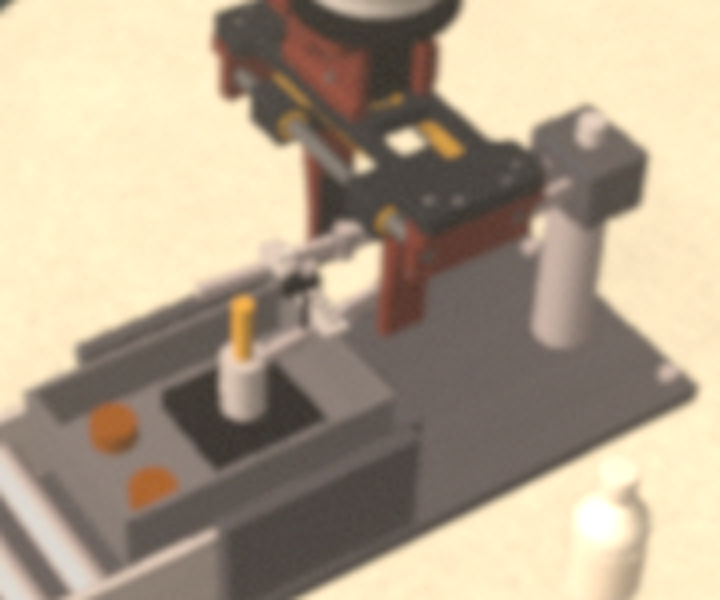

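View pics/t6.png

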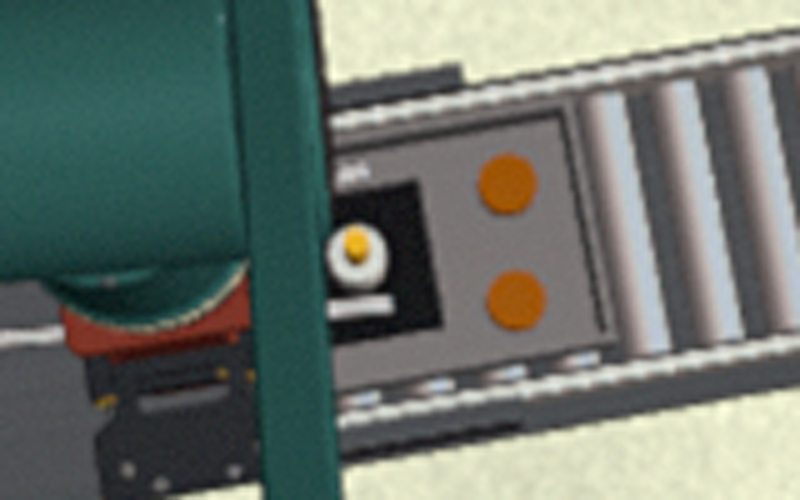

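```bash
python3 -c "
from h import *
for i in range(4): st();cam('top')"
```

```text
t 9.18 st 0.0021 0.0693 z 0.2919 yawerr -0.02 F [-0.4 -3.5  2.9] w 0.0439 tilt [ 0.0084 -0.0015]
t 9.22 st 0.0024 0.0693 z 0.2919 yawerr -0.02 F [-1.1 -2.6  1. ] w 0.0426 tilt [ 0.0091 -0.0014]
t 9.28 st 0.0025 0.0692 z 0.2919 yawerr -0.02 F [-1.9 -3.4  2.8] w 0.0423 tilt [ 0.0093 -0.0014]
t 9.32 st 0.0026 0.0692 z 0.2918 yawerr -0.03 F [-1.7 -4.5  2.2] w 0.042 tilt [ 0.0093 -0.0013]
```

Call:
{"name": "play_rows", "arguments": {"moves": [[[0.003,0.001,-0.005],[0,0.001,0],0.05],[[0,0,0],[0,0,0],0.09],[[0,0,0],[0,0,0],0.12],[[0,0,0],[0,0,0],0.12]]}}

```text
t: 9.88
tcp_pos: [0.5379, 0.1253, 0.291]
tcp_rot: [[0.007, -0.179, 0.984], [-0.002, 0.984, 0.179], [-1.0, -0.003, 0.006]]
ft_force: [-1.2, -3.3, 2.2]
gripper_width: 0.0387
```

```bash
python3 -c "
from h import *
st();plan(0,.0704,.290,-1)
d=cam('scene');cv2.imwrite('pics/s7.png',cv2.resize(cv2.convertScaleAbs(d['img'][185:245,300:380,::-1],alpha=2),None,fx=10,fy=10,interpolation=2))
d=cam('top');cv2.imwrite('pics/t7.png',cv2.resize(cv2.convertScaleAbs(d['img'][220:290,280:380,::-1],alpha=2),None,fx=8,fy=8,interpolation=2));st()"
```

```text
t 9.88 st 0.0014 0.0695 z 0.291 yawerr -0.05 F [-1.2 -3.3  2.2] w 0.0387 tilt [ 0.0069 -0.0019]
from [0.5379 0.1253 0.291 ] D [-0.0016  0.0006 -0.001 ] rows 1
[[0.002, 0.0017, -0.0029], [-0.0001, 0.001, 0.0005], -1]
t 9.97 st 0.0014 0.0695 z 0.291 yawerr -0.05 F [-0.4 -2.3  1.4] w 0.0387 tilt [ 0.0069 -0.0019]
```

View pics/s7.png

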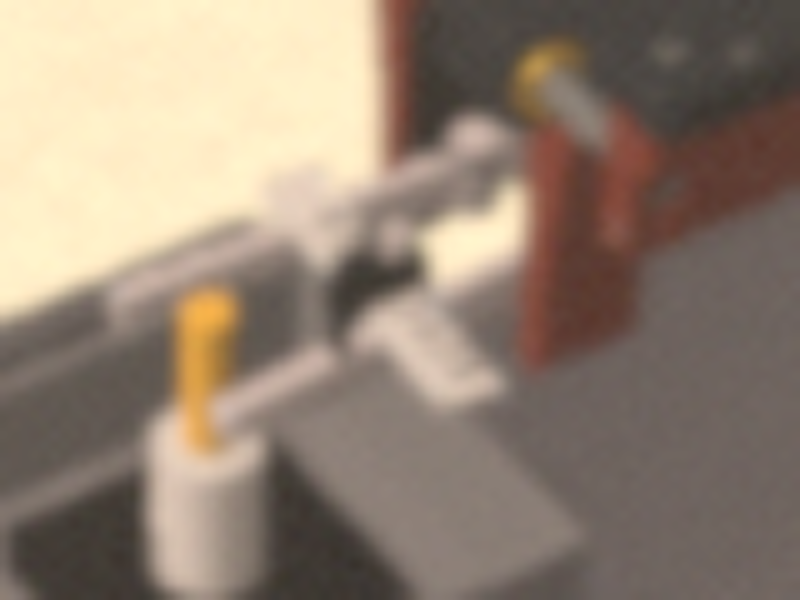

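View pics/t7.png

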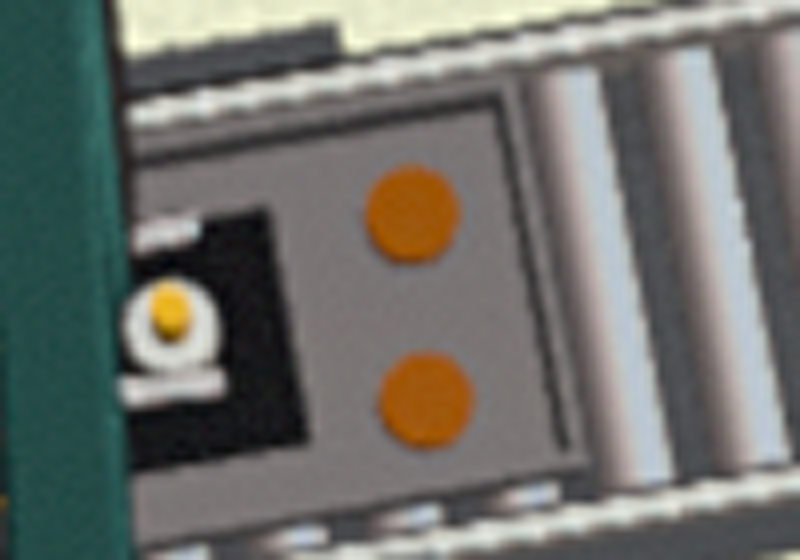

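```bash
python3 - <<'E'
from h import *
p=np.load("p.npy");d=cam("top");ds=cam("scene")
def sta(w):
    e=w[:2]-p[:2];c,s=np.cos(p[2]),np.sin(p[2]);return np.array([c*e[0]+s*e[1],-s*e[0]+c*e[1]])
f=sta(ray(d,(280+200/8,220+228/8),.128));n=sta(ray(d,(280+225/8,220+381/8),.128));print("tips",f,n)
af=np.arcsin((f[0]-.008)/.2);an=np.arcsin((-n[0]-.008)/.2);print(af,an,"pin",pinrel(an,af))
print("spec",sta(ray(d,(280+170/8,220+305/8),.134)))
for q in(farpt(af,.2,.125),nearpt(an,0,.2,.125),(0,0,.134),farpt(af,.172,.149),nearpt(an,.033,.171,.143),nearpt(an,.033,.16,.144),nearpt(an,0,.12,.134)):
    print(((proj(ds,stw(p,q))[0]-[300,185]+.5)*10).round())
E
```

```text
tips [ 0.01899052 -0.01039842] [-0.01816453 -0.00996011]
0.05498029430130804 0.050844558244174644 pin 0.03414724326435362
spec [ 0.0011881  -0.00012881]
[213. 426.]
[110. 311.]
[203. 313.]
[335. 273.]
[328. 294.]
[379. 270.]
[471. 139.]
```

```bash
python3 - <<'E'
from h import *
p=np.load("p.npy");d=cam("top");a=cv2.imread("pics/top0.png");g=cv2.cvtColor(a,6).astype(np.float32)
xs=np.arange(.022,.058,.0005)
def prof(L,z):
    uv=proj(d,stw(p,[nearpt(.1,x,L,z) for x in xs])).astype(np.float32);return cv2.remap(g,uv[:,0],uv[:,1],1).ravel()
for L in(.166,.168,.170):
    v=prof(L,.143);m=(xs<.042);w=np.clip(np.median(v)-20-v,0,None)*m;print(L,v[:42:2].astype(int),(w*xs).sum()/w.sum())
for L in(.156,.160,.164):
  for z in (.145,.149):
    v=prof(L,z);w=np.clip(60-v,0,None)*((xs>.024)&(xs<.042));print("rider",L,z,(w*xs).sum()/w.sum())
q=np.array(farpt(.1,.172,.149))[:2]-[-.008,.19]
Lp=-(q@[-np.sin(.1)*-1,-np.cos(.1)*-1]);Lp=q@np.array([-np.sin(.1),-np.cos(.1)])
for z in(.146,.149):
  v=prof(Lp,z);w=np.clip(np.median(v)-v,0,None)*((xs>.045)&(xs<.055));print("pin",Lp,v[44:].astype(int),(w*xs).sum()/w.sum())
E
```

```text
0.166 [57 59 59 60 53 44 27 13 11  9  7  6  8 10 13 19 29 38 47 45 42] 0.03274014260445026
0.168 [33 33 34 35 34 32 29 26 24 20 12 12 16 20 25 28 30 33 36 37 37] 0.032625936979455865
0.17 [38 39 39 39 40 41 42 41 39 36 30 31 35 39 43 45 46 47 48 49 50] nan
rider 0.156 0.145 0.029237454949462102
rider 0.156 0.149 0.028691830944628825
rider 0.16 0.145 0.03247260719430981
rider 0.16 0.149 0.031885917980093124
rider 0.164 0.145 0.0325208525780098
rider 0.164 0.149 0.03197278491054667
pin 0.1669741167223443 [40 44 48 52 54 56 57 55 47 39 30 25 23 19 16 17 20 22 25 29 34 39 43 44
 45 46 46 47] 0.05129694025205202
pin 0.1669741167223443 [44 48 52 54 56 57 55 48 38 30 24 22 19 16 17 20 22 25 30 34 40 44 45 46
 47 47 47 48] 0.050737366202809255<stdin>:7: RuntimeWarning: invalid value encountered in scalar divide
```

Call:
{"name": "play_rows", "arguments": {"moves": [[[0,0,0],[0,0,0],0.15],[[0,0,0],[0,0,0],0.15],[[0,0,0],[0,0,0],0.15],[[0,0,0],[0,0,0],0.15],[[0,0,0],[0,0,0],0.15]]}}

```text
t: 10.75
tcp_pos: [0.5379, 0.1252, 0.291]
tcp_rot: [[0.007, -0.179, 0.984], [-0.002, 0.984, 0.179], [-1.0, -0.003, 0.007]]
ft_force: [-0.5, -2.9, 1.8]
gripper_width: 0.0372
```

```bash
python3 - <<'E'
from h import *
st();p=np.load("p.npy")
ds=cam('scene');o=cv2.resize(cv2.convertScaleAbs(ds['img'][195:245,310:370,::-1],alpha=2.2),None,fx=12,fy=12,interpolation=2)
cv2.imwrite('pics/s8.png',o)
d=cam('top');cv2.imwrite('pics/t8.png',cv2.resize(cv2.convertScaleAbs(d['img'][220:290,280:380,::-1],alpha=2),None,fx=8,fy=8,interpolation=2));st()
for n,q in(("pin",farpt(.05,.172,.149)),("pinbase",farpt(.05,.172,.13)),("ptr",nearpt(.047,.0323,.171,.143)),("rider",nearpt(.047,.0323,.16,.144))):
    print(n,((proj(ds,stw(p,q))[0]-[310,195]+.5)*12).round())
E
```

```text
t 10.75 st 0.0014 0.0695 z 0.291 yawerr -0.05 F [-0.5 -2.9  1.8] w 0.0372 tilt [ 0.007 -0.002]
t 10.85 st 0.0014 0.0695 z 0.291 yawerr -0.05 F [-0.4 -3.4  1.5] w 0.0372 tilt [ 0.007 -0.002]
pin [279. 204.]
pinbase [278. 293.]
ptr [275. 232.]
rider [336. 204.]
```

View pics/s8.png

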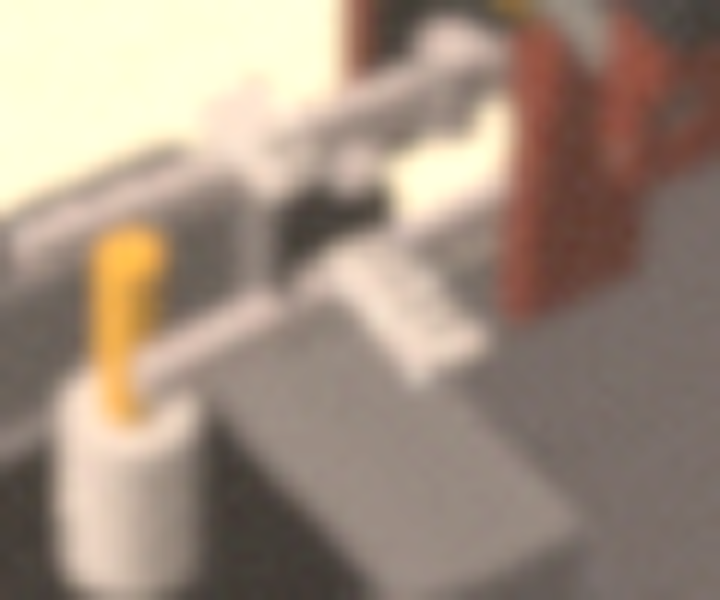

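View pics/t8.png

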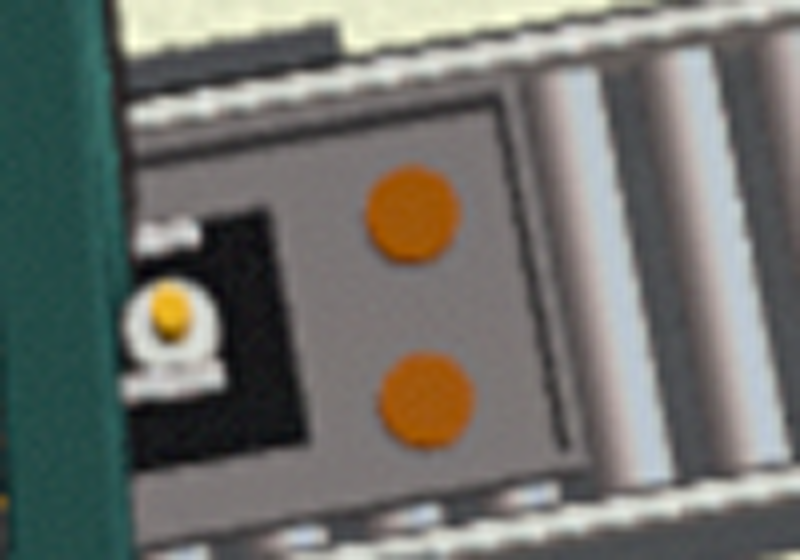

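```bash
python3 - <<'E'
from h import *
ds=cam('scene');I=ds['img'][205:222,325:347,::-1].astype(float)
print(ds['img'][205:222,325:347].sum(2)//3)
I=np.clip((I-10)*3.2,0,255).astype(np.uint8)
cv2.imwrite('pics/s9.png',cv2.resize(I,None,fx=32,fy=32,interpolation=2))
b=cv2.imread("pics/scene0.png")[205:230,325:347].astype(float)
cv2.imwrite('pics/s9b.png',cv2.resize(np.clip((b-10)*3.2,0,255).astype(np.uint8),None,fx=24,fy=24,interpolation=2))
E
```

```text
[[112 109 106 104 104 104 103 101  99  95  88  79  73  68  65  62  59  58
   56  58  66  68]
 [103 104 103 104 104 103 100  95  88  84  80  71  66  65  68  66  61  56
   56  64  78  84]
 [ 89  96  98  99 102 102  99  91  85  85  82  72  69  74  79  78  71  66
   73  86  99 104]
 [ 85  91  92  92  95  98 100  96  91  86  80  71  72  80  86  85  82  85
   97 106 112 116]
 [ 87  86  83  80  83  89  96  98  92  81  73  66  69  79  83  79  79  91
  107 114 117 117]
 [ 79  73  69  68  68  77  88  91  85  71  59  51  55  68  71  65  64  82
  103 114 116 115]
 [ 66  62  58  57  58  65  73  75  66  53  40  36  41  48  50  46  45  70
   97 111 113 109]
 [ 57  55  53  49  52  59  62  58  48  36  30  29  31  32  34  35  40  64
   91 104 104  99]
 [ 50  48  47  47  51  58  59  52  39  31  31  29  29  31  35  40  48  67
   88  95  91  84]
 [ 45  44  44  46  51  57  58  51  39  29  28  32  39  45  54  61  68  76
   84  83  76  69]
 [ 45  43  44  44  50  58  58  50  38  33  33  42  58  70  78  83  83  82
   79  73  64  61]
 [ 45  43  43  45  50  58  59  50  40  38  45  59  78  90  93  92  89  87
   83  73  65  60]
 [ 44  44  44  45  51  58  59  52  45  49  63  75  89  97 100  99  96  91
   89  83  76  67]
 [ 43  44  43  46  53  61  64  58  52  60  74  83  89  96 102 102 100  93
   90  91  86  74]
 [ 44  44  46  51  60  72  75  71  64  67  75  78  80  87  95 101 101  97
   93  91  86  77]
 [ 46  51  56  67  76  85  87  81  74  69  68  66  66  72  84  95 102 100
   93  89  88  83]
 [ 57  66  75  83  87  89  85  79  70  65  61  59  59  62  72  86  98 100
   97  94  92  88]]
```

View pics/s9.png

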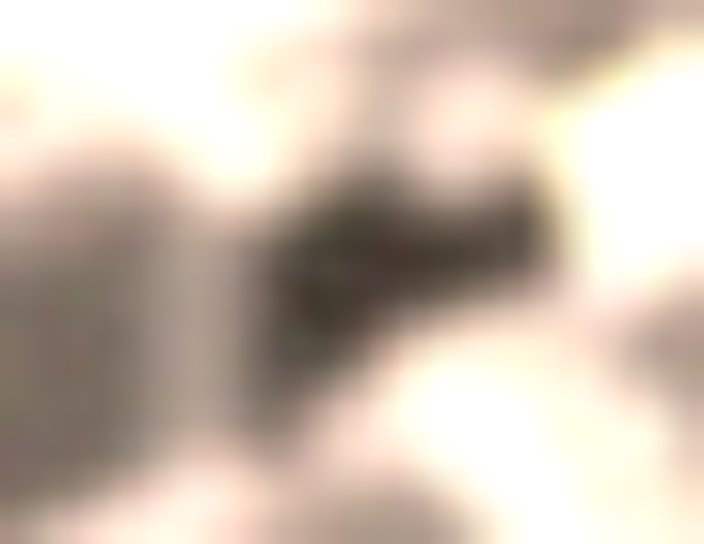

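View pics/s9b.png

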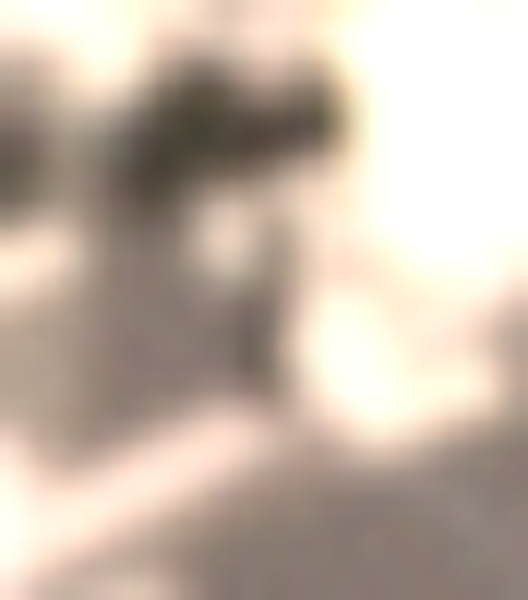

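Call:
{"name": "play_rows", "arguments": {"moves": [[[0,0,0],[0,0,0],0.143],[[0,0,0],[0,0,0],0.143],[[0,0,0],[0,0,0],0.143],[[0,0,0],[0,0,0],0.143],[[0,0,0],[0,0,0],0.143]]}}

```text
t: 11.52
tcp_pos: [0.5379, 0.1252, 0.2911]
tcp_rot: [[0.007, -0.179, 0.984], [-0.002, 0.984, 0.179], [-1.0, -0.003, 0.006]]
ft_force: [-0.9, -3.3, 1.4]
gripper_width: 0.0378
```

Call:
{"name": "play_rows", "arguments": {"moves": [[[0,0,0],[0,0,0],0.143],[[0,0,0],[0,0,0],0.143],[[0,0,0],[0,0,0],0.143]]}}

```text
t: 11.9
tcp_pos: [0.5379, 0.1252, 0.291]
tcp_rot: [[0.007, -0.179, 0.984], [-0.002, 0.984, 0.179], [-1.0, -0.003, 0.007]]
ft_force: [-0.5, -2.6, 1.1]
gripper_width: 0.0378
```

```bash
python3 - <<'E'
from h import *
st();cam("top");st()
d=cam('top');cv2.imwrite('pics/t10.png',cv2.resize(cv2.convertScaleAbs(d['img'][230:280,290:340,::-1],alpha=2.3),None,fx=12,fy=12,interpolation=2))
p=np.load("p.npy")
for n,q in (("ft",farpt(.048,.2,.128)),("nt",nearpt(.048,0,.2,.128)),("sp",(0,0,.134))): print(n,((proj(d,stw(p,q))[0]-[290,230]+.5)*12).round())
E
```

```text
t 11.9 st 0.0014 0.0695 z 0.291 yawerr -0.06 F [-0.5 -2.6  1.1] w 0.0378 tilt [ 0.007 -0.002]
t 11.95 st 0.0014 0.0695 z 0.291 yawerr -0.05 F [-0.6 -2.9  1.8] w 0.0373 tilt [ 0.0069 -0.002 ]
ft [184. 237.]
nt [222. 454.]
sp [141. 351.]
```

View pics/t10.png

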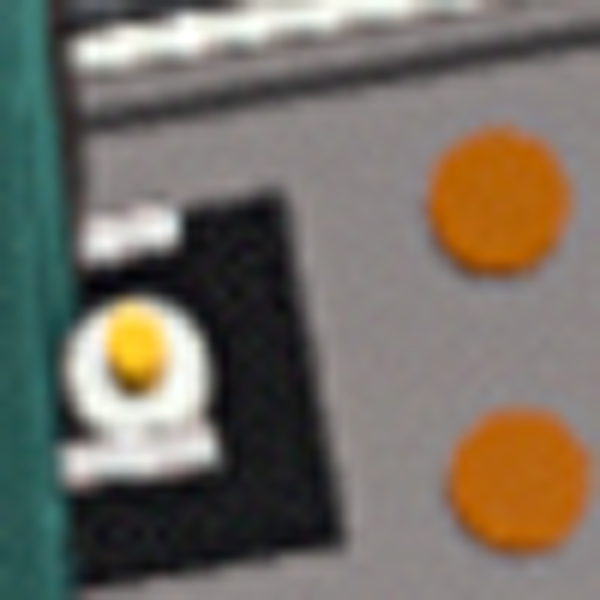

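```bash
python3 -c "
from bench import ctrl
print(ctrl.sign_off())"
```

```text
the job is handed in; nothing more can be done
None
```

I pushed the tote home against the end stop and squeezed the forceps to the mark. I handed the job in at about 12 s with the fingers still holding; no verdict was reported.

- **Tote:** it met the end stop with about 16 N on the wrist. After I backed off, the specimen measured within about 1 mm of where it should stand in the bay.
- **Gap:** the fingers held at a steady opening of about 37.5 mm. That puts the pin 32.4–32.8 mm from the near leg's middle line. I measured the rider at 32.2–33 mm, so the pin should be within about 1 mm of the pointer.
- **How the gap was checked:** the arm hid the pointer and pin from the top camera at the end, and they merge in the scene view. The gap therefore rests on the finger opening and the tip positions in the top picture. Those two agreed to about 0.5 mm.
- **Specimen and bystanders:** both tips look clear of the specimen pin in the last top picture. I did not go near the bystanders, but I did not measure their positions again at the end.
- **Small disagreements:** the tool finished 1.4 mm off centre and tilted about 0.4 degrees. A side force of about 3 N stayed along the track.

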